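# Scan an archive case's label with the hooked hand reader

## Robot

A 6-joint arm with a two-finger parallel gripper is mounted at the origin on the work surface. World frame = base frame: x ahead of the robot, y to its left, z up, the work surface at z = 0. Lengths are in m, angles in rad, forces in N, time in s.
With the tool pointing down it reaches from about 0.375 to 0.975 m from the base axis. Payload 3.8 kg.
Tool frame: the origin (TCP) lies midway between the tips of the shut fingers; the grasp point (between the pads) lies 19 mm behind it; z points along the fingers, y is the line along which they close (so a half turn about z gives the same grasp; the last joint's range is limited). The gripper opens to 85 mm and grips with 20 to 120 N. Pads are 22 mm wide; open, the fingers measure 114 mm over their backs; the gripper's body (76 mm by 85 mm) begins 54 mm behind the grasp point. The pads swing forward as they close: fully open they stand 13 mm farther back than shut.
Start: joints at [-1.153, 0.264, 1.604, -0, 1.274, -0.037], TCP at [0.297, -0.606, 0.231] pointing down, gripper open.
Joint ranges: [-2.63, 2.63], [-0.94, 2.18], [0.31, 2.57], [-1.31, 4.45], [0, 2.66], [-2.55, 2.55]. Speed limits (rad/s): [2.57, 2.57, 3.14, 3.14, 3.14, 3.14].

## Interface

Orientations are given as a unit quaternion [w, x, y, z].
In Python, from plant import * gives the robot as it stands.
- The arm moves only by the tool send_rows, never from a script. Its argument "rows" is one flat list of numbers, 7 for each row, row after row: the shift along the tool's x, y, z in cm, then the turn, a rotation vector about the tool's x, y, z in degrees, then the finger opening in cm, from 0 to 8.54. A call has 1 to 8 rows; each row is the pose to reach, as a shift and turn from the pose commanded when the call began, along the tool's axes at that moment; what a row does not reach only later rows make up. A row lasts 1/8 s, in which the tool goes at most 62.5 mm and 10.7 degrees, less where a joint would pass 70% of its speed; a pose out of reach is approached as far as the arm can. A call with a gripper value outside its range is refused whole. The fingers move at their own pace and stop on an object; "force" is the grip in N (left out, the last holds). Time passes only in rows, so rows that repeat a pose let the fingers close. It gives the time, the measured TCP pose, the force, the opening and the grip force at its end, in the units of the state.
- get_state(): the state, without advancing time (a new reading comes with each control period).
- snapshot(name): name is "scene" or "top" or "wrist"; returns the picture (480x640x3 uint8, red, green, blue); there is no depth.
- calibration(name): a dict with "fx", "fy", "cx", "cy" (pixels), "distortion" ([k1, k2, p1, p2, k3] as OpenCV has them; the pictures are not rectified), "rvec" (rotation vector, rad) and "tvec" (3), from world to camera coordinates, as OpenCV has them. Camera axes: x right, y down, z forward; pixel columns grow to the right and rows downward; lengths in m; the calibration is good to about 2 mm. A picture is of the moment at which its call begins: read the wrist's pose just before it. calibration takes no time and is no camera call; for the wrist camera it gives the pose at the moment of the call.
- job_done(): hands the job in; it is judged then, once.
Trained networks look in the newest picture that a camera, given by its name, has taken for a name from the list of things; names that differ only in an ending like _2 or _b are one class to them, and where a whole thing is asked for, a point or a joint stands for the part that bears it (a point fixed in the world has none). Each returns a list of dicts, best first, with "score" (0 to 1); they miss things now and then, are a little off and sometimes report something else, mostly with a low value. They report only what shows in the picture. A call takes as long as a camera call. They do not tell look-alikes from the thing itself.
- search_frame(query, camera): "box" ([centre column, centre row, width, height] in pixels, round what is visible of it).
The state is a dict: "time_s": time; "q": joint angles; "qd": joint speeds; "effort": joint torques, N m; "eef_pos": TCP position; "ee_rot": TCP orientation; "contact_force": force on the tool from outside, world axes, zero at the start; "wrist_torque": the same for the moment, N m; "finger_gap": finger opening in m; "gripper_force": force on a finger pad.
Only numpy, scipy, OpenCV 4.12 (cv2) and the standard library are available. Lean on these libraries where they do the work, as an engineer would, in place of code of your own. Each camera call takes 0.05 s, during which the arm holds its last target. There are 200 camera calls.

## Task

Lift the hand reader up off its two hooks and aim it at the barcode label of the archive case on the sloping rest: the reader's window about 10 cm from the label, facing it squarely and pointing at its middle, held still there for two seconds. Then lower the reader back onto both hooks, level as it hung before, letting go only once it is down on them. Do not touch the case or its rest, and leave the weight, bottle and brush where they are.

Things in the scene. Friction and masses are not known exactly. Their poses are not given: they have to be found in the camera images.
- reader: grey hand-held label reader, 0.28 kg: level handle along x, 30 mm wide, 32 mm high, x -85 to +80 mm, black battery end (34 x 36 mm) on to x -115; head at +x droops 70 deg, 80 mm long, mouth 56 mm wide. Origin: underside of the handle at the grip place midway between the hooks, near the centre of mass (handle middle 16 mm above); z up. Starts level on the hooks, axes along the rack's.
- window (a point): centre of the reader's glass window, at the end of its drooping head; z points out of the window along the line of sight. In the reader's frame it lies at x = 108, y = 0, z = -62 mm and its z axis is (0.342, 0, -0.940).
- rack: fixed stand, left or right of the rest: dark base 150 x 120 x 12 mm and two 10 mm round steel hooks at x = -45 and +45 mm, open upwards. Handle lies on both, underside at z = 120 mm; gap of about 64 mm between upright (y +38, top 145 mm) and tip (y -39, top 143 mm). Origin: centre of the base's underside; z up, x along the hung handle towards the reader's head.
- rest: fixed plywood rest whose 220 x 240 mm board slopes 22 degrees, low at the front (-x, towards the robot) and about 120 mm high at the back, carrying a flat brown cardboard archive case 165 x 210 x 18 mm with two grey bands. Origin: centre of its underside; z up.
- label (a point): centre of the white barcode label (90 mm wide along y, 56 mm up the slope) on the middle of the case's sloping face, about 93 mm above the bench; z is the label's outward normal (up and towards the robot's side, 22 degrees off vertical), x up the slope, y across.
- weight: bystander: black round paperweight, 84 mm across, 28 mm high, origin at its underside.
- bottle: bystander: white plastic bottle with a paper label, 64 mm across, 150 mm high, origin at its underside.
- brush: bystander: brush 200 mm long, lying along its x axis, at the right end of the bench.
There are look-alikes about, which are no part of the job. Several things look just like the rack: the one meant starts farthest from the robot's base.

How it is judged:
On the way, in this order (a step that is already met when the one before it is completed fails the run):
1. the reader is lifted off the hooks, at least 40 mm above its seat (z of reader in the frame of rack above 0.16 m), for 0.1 s.
2. the reader is aimed and held still for 1.5 s: window 60 to 140 mm from the label, its line of sight within 22 mm of the label's middle and within 30 degrees of square to it (z of label in the frame of window between 0.06 and 0.14 m and x of label in the frame of window between -0.022 and 0.022 m and y of label in the frame of window between -0.022 and 0.022 m and z of window in the frame of label above 0.04 m and angle between the z axis of window and the z axis of label, either way round below 0.524 rad and linear speed of reader below 0.02 m/s and angular speed of reader below 0.15 rad/s), for 1.5 s.
3. the reader, still held by the fingers, is back over the hooks and within 10 mm of its seat (x of reader in the frame of rack between -0.03 and 0.03 m and y of reader in the frame of rack between -0.025 and 0.025 m and z of reader in the frame of rack between 0.11 and 0.13 m and contact force between the fingers and reader above 0.5 N), for 0.05 s.
At the end, for the whole second after the job is handed in: The reader hangs at rest on both hooks, level within 6 degrees, its underside within 7 mm of the hooks' seat height, its origin within 30 mm of the middle between the hooks along the handle and 25 mm across (x of reader in the frame of rack between -0.03 and 0.03 m and y of reader in the frame of rack between -0.025 and 0.025 m and z of reader in the frame of rack between 0.113 and 0.127 m and angle between reader's own z axis and vertical below 0.1 rad and contact force between reader and rack above 0.5 N and linear speed of reader below 0.02 m/s); the robot touches nothing.
It fails at once if the case or its rest is touched with more than 1 N (contact force between rest and anything else above 1 N).
It fails at once if the weight is moved by more than 30 mm (distance of weight from where it was at the start of the episode above 0.03 m).
It fails at once if the bottle is moved by more than 30 mm (distance of bottle from where it was at the start of the episode above 0.03 m).
It fails at once if the brush is moved by more than 30 mm (distance of brush from where it was at the start of the episode above 0.03 m).
It also fails if it takes over 54 s, if anything falls off the work surface, if the arm or the gripper's body presses on something with over 40 N, if the wrist force passes 120 N, or if a joint passes its speed limit or range.

## Working session

There is one attempt and no reset: what is moved stays moved. The work goes in short steps, Python scripts to look and compute and a tool call to move; the robot and the scene stay as the last step left them, time stands still between calls to the robot, and variables do not carry over. Pictures are saved under pics/ and viewed, at most 10 in all, crops included, and the job is handed in when it is done.

Besides the shell and the picture viewer there is one more tool, called after "Emit:" as a command line: name --argument value ..., lists and objects as JSON in quotes. send_rows: Moves the arm, as the interface text tells. Its arguments: {"type":"object","properties":{"rows":{"type":"array"},"force":{"type":"number"}},"required":["rows"]}

```bash
mkdir -p pics; ls; cat > h.py <<'E'
from plant import *
import numpy as np, cv2
from scipy.spatial.transform import Rotation as R
def cal(n):
    c=calibration(n); K=np.array([[c["fx"],0,c["cx"]],[0,c["fy"],c["cy"]],[0,0,1.]])
    return K,np.array(c["distortion"],float),np.array(c["rvec"],float),np.array(c["tvec"],float)
def snap(n,f): 
    im=snapshot(n); cv2.imwrite("pics/"+f,im[:,:,::-1]); return im
def ray(c,px):
    K,d,rv,t=c; p=cv2.undistortPoints(np.array([[px]],float),K,d)[0,0]
    Rm=cv2.Rodrigues(rv)[0]; o=-Rm.T@t; v=Rm.T@np.array([p[0],p[1],1]); return o,v/np.linalg.norm(v)
def atz(c,px,z):
    o,v=ray(c,px); return o+v*(z-o[2])/v[2]
def proj(c,P):
    K,d,rv,t=c; return cv2.projectPoints(np.atleast_2d(np.array(P,float)),rv,t,K,d)[0][:,0]
def tri(obs):
    A=np.zeros((3,3));b=np.zeros(3)
    for c,px in obs:
        o,v=ray(c,px); M=np.eye(3)-np.outer(v,v); A+=M; b+=M@o
    return np.linalg.solve(A,b)
E
python3 - <<'E'
from h import *
for n in("scene","top"):
    snap(n,n+"0.png")
    c=cal(n); o,_=ray(c,(320,240)); print(n,"campos",o.round(3))
    for q in("reader","window","rack","rest","label","weight","bottle","brush"):
        for r in search_frame(q,n)[:4]:
            print(q,round(r["score"],2),np.round(r["box"]),atz(c,r["box"][:2],0.1).round(3))
print(get_state())
E
```

```text
pics
scene campos [1.121 0.673 1.257]
reader 0.95 [393. 332. 107.  60.] [0.583 0.184 0.1  ]
window 0.86 [391. 331. 105.  63.] [0.584 0.178 0.1  ]
rack 0.78 [392. 340.  68.  78.] [0.598 0.199 0.1  ]
rack 0.74 [374. 189.  53.  57.] [ 0.333 -0.2    0.1  ]
rest 0.92 [302. 244. 112. 101.] [ 0.606 -0.148  0.1  ]
label 0.81 [302. 242. 116.  95.] [ 0.604 -0.155  0.1  ]
weight 0.49 [392. 332. 112.  62.] [0.584 0.183 0.1  ]
bottle 0.9 [282. 336.  27.  48.] [0.793 0.047 0.1  ]
brush 0.86 [274. 156.  29.  41.] [ 0.487 -0.472  0.1  ]
top campos [ 0.254 -0.132  1.61 ]
reader 0.59 [187. 236.  49.  84.] [0.576 0.175 0.1  ]
window 0.58 [187. 235.  55.  87.] [0.579 0.175 0.1  ]
rack 0.86 [344. 337.  65.  73.] [ 0.306 -0.231  0.1  ]
rack 0.82 [191. 240.  60.  61.] [0.565 0.163 0.1  ]
rack 0.82 [156. 329.  65.  65.] [0.335 0.248 0.1  ]
rack 0.17 [246. 165.  25.  31.] [0.77  0.021 0.1  ]
rest 0.59 [334. 237.  94.  93.] [ 0.57  -0.214  0.1  ]
rest 0.32 [187. 235.  49.  85.] [0.579 0.176 0.1  ]
label 0.59 [332. 238.  94.  86.] [ 0.567 -0.208  0.1  ]
weight 0.71 [265. 288.  36.  31.] [ 0.436 -0.029  0.1  ]
brush 0.85 [461. 292.  55.  59.] [ 0.417 -0.54   0.1  ]
{'time_s': 0.9, 'q': array([-1.15289048e+00,  2.63860527e-01,  1.60396378e+00,  5.10075515e-05,
        1.27370298e+00, -3.68983695e-02]), 'qd': array([-0.00224244, -0.00109783, -0.00158383, -0.00036613,  0.00083633,
        0.00057345]), 'effort': array([-1.17449214e-03, -5.15053833e+01, -3.67730534e+01, -2.38430575e-04,
        6.10519492e-04,  2.86647911e-06]), 'eef_pos': array([ 0.29653855, -0.6063898 ,  0.23132594]), 'ee_rot': array([2.74738546e-05, 9.74257051e-01, 2.25440006e-01, 3.01341655e-05]), 'contact_force': array([-0.28223404,  0.04903451,  0.82159731]), 'wrist_torque': array([-0.08144065,  0.02152929,  0.00045642]), 'gripper_force': 0.0, 'finger_gap': 0.0847933414041216}
```

```bash
python3 - <<'E'
import cv2
a=cv2.imread("pics/scene0.png")[110:410,180:480]; b=cv2.imread("pics/top0.png")[130:400,110:520]
cv2.imwrite("pics/s1.png",cv2.resize(a,(600,600),interpolation=cv2.INTER_CUBIC)); cv2.imwrite("pics/t1.png",cv2.resize(b,(800,527),interpolation=cv2.INTER_CUBIC))
E
```

```text
(no output)
```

View pics/s1.png

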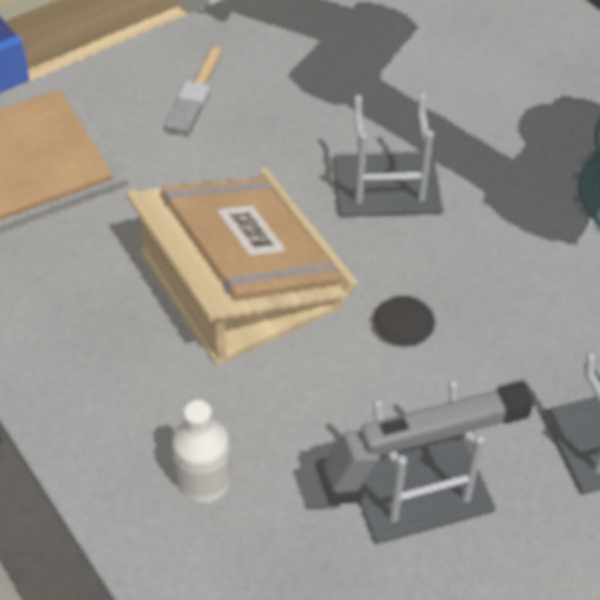

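View pics/t1.png

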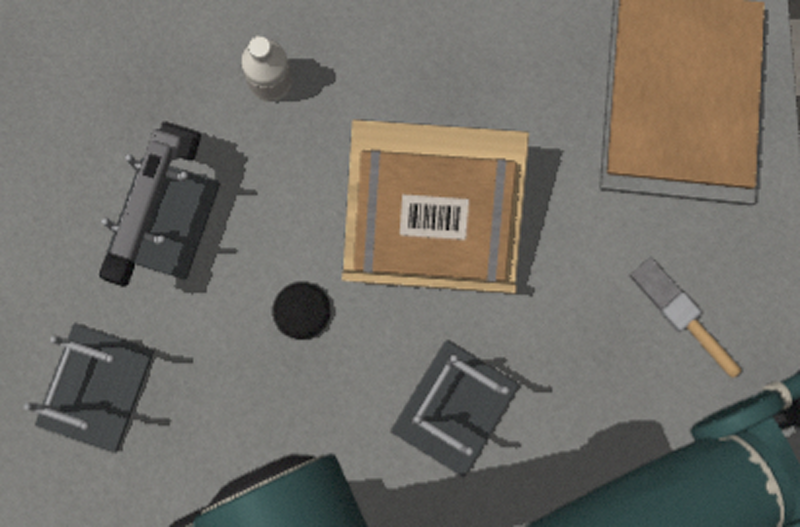

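The far rack, the one bearing the reader, is at crop px (160,205) in the top view, yawed about -20°. The head points away from the robot. The rest is at (435,215) with its label in the middle. The other two racks are empty look-alikes. I'll move above the rack for a close look with the wrist camera.

```bash
cat >> h.py <<'E'
def delta(p,yaw_deg,tool=None):
    s=get_state(); q=s["ee_rot"]; T=R.from_quat([q[1],q[2],q[3],q[0]])
    G=R.from_euler("z",yaw_deg,degrees=True)*R.from_euler("x",180,degrees=True)
    sh=T.inv().apply(np.array(p)-s["eef_pos"])*100; rv=(T.inv()*G).as_rotvec(degrees=True)
    print("t",round(s["time_s"],2),"pos",s["eef_pos"].round(4),"shift cm",sh.round(2),"turn",rv.round(2)); return sh,rv
E
python3 - <<'E'
from h import *
delta([.50,.15,.40],-21)
E
```

```text
t 0.9 pos [ 0.2965 -0.6064  0.2313] shift cm [ 51.5  -59.01 -16.87] turn [ 0.   -0.   47.06]
```

Emit:
send_rows --rows '[0,0,-5,0,0,0,8.5,0,0,-10,0,0,0,8.5,3,-3.5,-14,0,0,5,8.5,7,-8,-17,0,0,11,8.5,11,-12.5,-17,0,0,17,8.5,15,-17,-17,0,0,23,8.5,19,-21.5,-17,0,0,28,8.5,23,-26,-17,0,0,33,8.5]'

```text
time_s: 1.9
eef_pos: [0.3891, -0.2699, 0.4016]
ee_rot: [0.0, 0.998, -0.062, 0.001]
contact_force: [0.1, 0.6, 0.1]
finger_gap: 0.0853
gripper_force: 0.0
```

```bash
python3 - <<'E'
from h import *
delta([.50,.15,.40],-21)
E
```

```text
t 1.9 pos [ 0.3891 -0.2699  0.4016] shift cm [  5.79 -43.04   0.15] turn [ 1.000e-02 -6.000e-02  1.387e+01]
```

Emit:
send_rows --rows '[0.7,-5.4,0,0,0,2,8.5,1.4,-10.8,0,0,0,4,8.5,2.1,-16.2,0,0,0,6,8.5,2.8,-21.6,0,0,0,8,8.5,3.5,-27,0,0,0,10,8.5,4.2,-32.4,0,0,0,12,8.5,4.9,-37.8,0,0,0,14,8.5,5.8,-43,0,0,0,14,8.5]'

```text
time_s: 2.9
eef_pos: [0.4985, 0.15, 0.4017]
ee_rot: [-0.0, 0.983, -0.182, 0.0]
contact_force: [1.2, -0.5, 0.3]
finger_gap: 0.0849
gripper_force: 0.0
```

```bash
python3 - <<'E'
from h import *
delta([.50,.15,.40],-21)
w=cal("wrist"); snap("wrist","w0.png"); o,v=ray(w,(320,240)); print(o.round(3),v.round(3))
for q in("reader","window","rack","label"):
    for r in search_frame(q,"wrist")[:3]: print(q,round(r["score"],2),np.round(r["box"]),atz(w,r["box"][:2],.15).round(3))
E
```

```text
t 2.9 pos [0.4985 0.15   0.4017] shift cm [ 0.14 -0.05  0.17] turn [-0.02 -0.05  0.07]
[0.57  0.123 0.545] [-0.277  0.096 -0.956]
reader 0.71 [266. 135.  52. 225.] [0.58  0.175 0.15 ]
window 0.71 [546.  68. 185. 132.] [ 0.543 -0.113  0.15 ]
window 0.6 [265. 134.  49. 224.] [0.581 0.175 0.15 ]
rack 0.77 [279. 318.  87. 129.] [0.383 0.242 0.15 ]
rack 0.65 [592. 212.  96. 117.] [ 0.377 -0.135  0.15 ]
label 0.8 [546.  69. 185. 137.] [ 0.542 -0.114  0.15 ]
label 0.71 [264. 133.  52. 222.] [0.582 0.175 0.15 ]
```

View pics/w0.png

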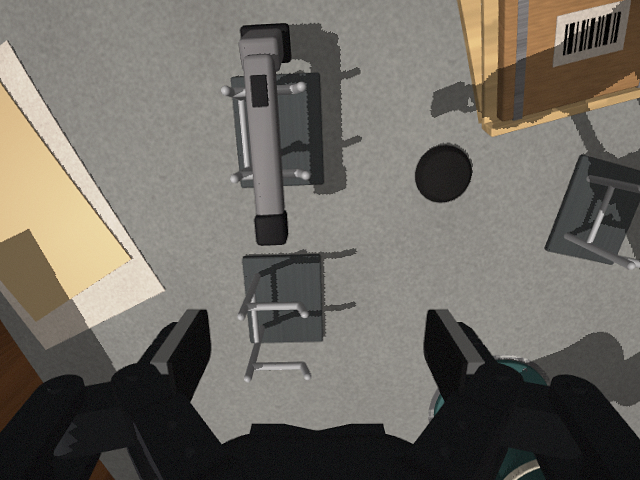

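The wrist view shows:
- **Reader:** on the far rack, handle from the black end (270,243) to the neck (263,50).
- **Hook tips:** (301,88) and (305,175).
- **Upright tops:** (226,91) and (236,179).
- **Rack base corners:** (324,184) and (321,74).
- **Label:** near (590,35).

```bash
python3 - <<'E'
from h import *
from scipy.optimize import least_squares
w=cal("wrist");t=cal("top");s=cal("scene")
obs=[(w,(301,88),(45,-39,138)),(w,(305,175),(-45,-39,138)),(w,(226,91),(45,38,140)),(w,(236,179),(-45,38,140)),
(w,(324,184),(-75,-60,12)),(w,(321,74),(75,-60,12)),
(t,(110+187/1.951,130+277/1.951),(-75,-60,12)),(t,(110+219/1.951,130+180/1.951),(75,-60,12)),
(s,(180+378/2,110+541/2),(75,60,0)),]
def P(v,l): 
    a=v[2]; l=np.array(l)/1000; c,q=np.cos(a),np.sin(a); return [v[0]+c*l[0]-q*l[1],v[1]+q*l[0]+c*l[1],l[2]]
f=lambda v:np.concatenate([proj(c,P(v,l))[0]-px for c,px,l in obs])
r=least_squares(f,[.57,.17,-.36],loss="soft_l1"); print("rack",r.x.round(4),np.degrees(r.x[2]).round(2)); print(f(r.x).reshape(-1,2).round(1))
for px,l in [((270,243),(-115,0,138)),((271,215),(-85,0,154)),((260,90),(45,0,152)),((260,75),(70,0,152))]:
    X=atz(w,px,l[2]/1000)[:2]; d=X-r.x[:2]; a=r.x[2]; print("reader pt in rack",l,(1000*np.array([np.cos(a)*d[0]+np.sin(a)*d[1],-np.sin(a)*d[0]+np.cos(a)*d[1]])).round(1))
tl=[(402,196),(468,199),(467,240),(400,236)];T=[(110+a/1.951,130+b/1.951) for a,b in tl]
# scene label corners order matching: t TL = high-slope left(+y)
sl=[(284,249),(254,206),(219,211),(248,256)];S=[(180+a/2,110+b/2) for a,b in sl]
L=tri([(t,np.mean(T,0)),(s,np.mean(S,0)),(w,(590,35))]);print("label",L.round(4),[ (proj(c,L)[0]-p).round(1) for c,p in((t,np.mean(T,0)),(s,np.mean(S,0)),(w,(590,35)))])
C=[atz(t,p,L[2]) for p in T]; d=(C[0]+C[3]-C[1]-C[2])[:2]; print("rest yaw from top edge", np.degrees(np.arctan2(-d[0],d[1])).round(1))
u=[atz(t,(110+a/1.951,130+b/1.951),z) for a,b,z in((352,122,.12),(528,132,.12))]; d=(u[0]-u[1]); print(np.degrees(np.arctan2(-d[0],d[1])).round(1),np.linalg.norm(d))
E
```

```text
rack [ 0.5793  0.1727 -0.3191] -18.28
[[ 0.4 -0.7]
 [ 1.   0.6]
 [-0.1  0.2]
 [-1.2  0.3]
 [ 0.2  0.7]
 [-1.3 -2.1]
 [-0.3  1.6]
 [ 1.   0.7]
 [-2.6  0.4]]
reader pt in rack (-115, 0, 138) [-119.3    6. ]
reader pt in rack (-85, 0, 154) [-83.1   0.1]
reader pt in rack (45, 0, 152) [43.2  1.4]
reader pt in rack (70, 0, 152) [57.1  0.3]
label [ 0.5576 -0.2088  0.089 ] [array([-0.2,  0.4]), array([-0.7, -0.9]), array([-2.4,  0.4])]
rest yaw from top edge -3.9
-4.2 0.23868935840637787
```

```bash
python3 - <<'E'
from h import *
delta([.579,.1727,.117],-18.3)
E
```

```text
t 3.15 pos [0.4982 0.1478 0.4012] shift cm [ 6.66 -5.23 28.41] turn [ 0.05  0.01 -2.6 ]
```

Emit:
send_rows --rows '[2.2,-1.7,4,0,0,-0.8,8.5,4.4,-3.5,8,0,0,-1.7,8.5,6.7,-5.2,12,0,0,-2.6,8.5,6.7,-5.2,12,0,0,-2.6,8.5,6.7,-5.2,12,0,0,-2.6,8.5]'

```text
time_s: 3.78
eef_pos: [0.5796, 0.1714, 0.2825]
ee_rot: [-0.0, 0.987, -0.16, 0.0]
contact_force: [-0.3, 1.1, 0.7]
finger_gap: 0.0844
gripper_force: 0.0
```

```bash
python3 - <<'E'
from h import *
delta([.579,.1727,.117],-18.3)
im=snap("wrist","w1.png"); 
E
```

```text
t 3.77 pos [0.5796 0.1714 0.2825] shift cm [-0.11 -0.1  16.55] turn [-0.01 -0.03 -0.15]
```

View pics/w1.png

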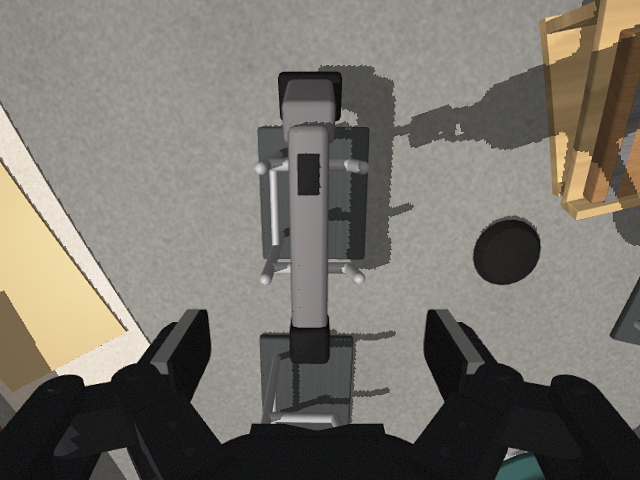

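The reader is centred ahead of the fingers with its handle along image column ~309. The hook tops are at (261,168), (353,166), (265,280) and (360,278). I'll refine the rack pose with these points.

```bash
python3 - <<'E'
from h import *
from scipy.optimize import least_squares
w=cal("wrist")
obs=[((353,166),(45,-39,138)),((360,278),(-45,-39,138)),((261,168),(45,38,140)),((265,280),(-45,38,140)),((258,127),(75,60,12)),((369,127),(75,-60,12)),((366,259),(-75,-60,12))]
def P(v,l): 
    a=v[2]; l=np.array(l)/1000; c,q=np.cos(a),np.sin(a); return [v[0]+c*l[0]-q*l[1],v[1]+q*l[0]+c*l[1],l[2]]
f=lambda v:np.concatenate([proj(w,P(v,l))[0]-px for px,l in obs])
r=least_squares(f,[.57,.17,-.36],loss="soft_l1"); print("rack",r.x.round(4),np.degrees(r.x[2]).round(2)); print(f(r.x).reshape(-1,2).round(1))
for px,l in [((309,327),(-85,0,154)),((308,127),(80,0,152)),((308.5,190),(0,0,152))]:
    X=atz(w,px,l[2]/1000)[:2]; d=X-r.x[:2]; a=r.x[2]; print("reader pt in rack",l,(1000*np.array([np.cos(a)*d[0]+np.sin(a)*d[1],-np.sin(a)*d[0]+np.cos(a)*d[1]])).round(1))
delta([r.x[0],r.x[1],.117],np.degrees(r.x[2]))
E
```

```text
rack [ 0.5815  0.1756 -0.3126] -17.91
[[ 9.1  1.5]
 [-0.8 -1.2]
 [ 0.   0.6]
 [ 1.6 -1.7]
 [-1.6  0.5]
 [-0.2 -0.5]
 [-1.1  0.1]]
reader pt in rack (-85, 0, 154) [-82.8   3. ]
reader pt in rack (80, 0, 152) [75.1  1.6]
reader pt in rack (0, 0, 152) [30.2  1.9]
t 3.83 pos [0.58   0.1718 0.2836] shift cm [-0.02 -0.39 16.66] turn [-0.08 -0.14 -0.51]
```

Emit:
send_rows --rows '[0,-0.3,4,0,0,-0.3,8.5,0,-0.3,8,0,0,-0.3,8.5,0,-0.3,12,0,0,-0.3,8.5,0,-0.3,14.5,0,0,-0.3,8.5,0,-0.3,16.5,0,0,-0.3,8.5,0,-0.3,16.5,0,0,-0.3,8.5,0,-0.3,16.5,0,0,-0.3,8.5]'

```text
time_s: 4.7
eef_pos: [0.5818, 0.1758, 0.1182]
ee_rot: [-0.001, 0.988, -0.157, 0.001]
contact_force: [-0.7, -1.1, 1.2]
finger_gap: 0.0848
gripper_force: 0.0
```

Emit:
send_rows --rows '[0,0,0,0,0,0,5,0,0,0,0,0,0,4,0,0,0,0,0,0,3.2,0,0,0,0,0,0,2,0,0,0,0,0,0,1,0,0,0,0,0,0,1,0,0,0,0,0,0,1,0,0,0,0,0,0,1]' --force 50

```text
time_s: 5.7
eef_pos: [0.5812, 0.176, 0.1171]
ee_rot: [-0.001, 0.988, -0.157, 0.001]
contact_force: [-0.1, 2.6, 5.1]
finger_gap: 0.0296
gripper_force: 49.8
```

Emit:
send_rows --rows '[0,0,-1,0,0,0,1,0,0,-2.5,0,0,0,1,0,0,-4.5,0,0,0,1,0,0,-7,0,0,0,1,0,0,-10,0,0,0,1,0,0,-13,0,0,0,1,0,0,-15,0,0,0,1,0,0,-15,0,0,0,1]'

```text
time_s: 6.7
eef_pos: [0.5819, 0.1758, 0.2691]
ee_rot: [-0.001, 0.988, -0.157, 0.002]
contact_force: [1.0, 0.0, -3.8]
finger_gap: 0.0297
gripper_force: 49.7
```

```bash
python3 - <<'E'
from h import *
snap("wrist","w2.png"); a=snap("scene","s2.png")
L=np.array([.5576,-.2088,.091]); y=np.radians(-4.1); ex=np.array([np.cos(y),np.sin(y),0])
n=-np.sin(np.radians(22))*ex+np.array([0,0,np.cos(np.radians(22))])
W=L+.1*n; O=W-.108*ex+np.array([0,0,.062]); print("reader origin goal",O.round(4))
delta(O+[0,0,-.003],-4.1)
im=cv2.imread("pics/w2.png"); s=cv2.imread("pics/s2.png")[180:420,280:520]
cv2.imwrite("pics/c2.png",np.hstack([cv2.resize(im,(430,322)),cv2.resize(s,(322,322))]))
E
```

```text
reader origin goal [ 0.4125 -0.1984  0.2457]
t 6.8 pos [0.5801 0.1754 0.2656] shift cm [-4.36 40.73  2.31] turn [  0.03   0.05 -13.94]
```

View pics/c2.png

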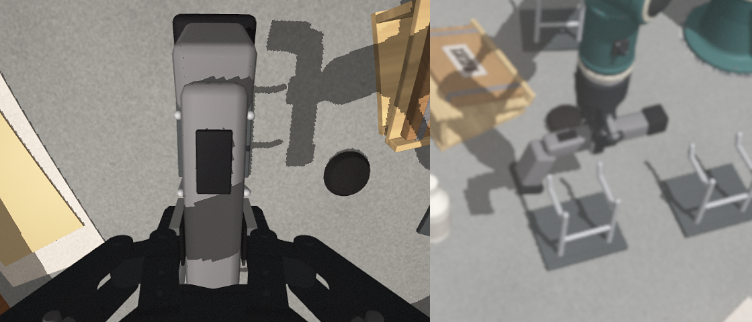

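The reader is held level and clear of the hooks. Next I'll carry it to the label, staying high.

Emit:
send_rows --rows '[0,1,-1.5,0,0,0,1,-0.3,3,-3,0,0,-1,1,-0.6,6,-4,0,0,-2,1,-1,9.5,-4,0,0,-3.5,1,-1.4,13,-4,0,0,-5,1,-1.8,16.5,-4,0,0,-6,1,-2.2,20,-4,0,0,-7,1,-2.5,23.5,-4,0,0,-8,1]'

```text
time_s: 7.8
eef_pos: [0.4827, -0.0416, 0.3061]
ee_rot: [0.0, 0.996, -0.087, -0.0]
contact_force: [1.1, -0.3, -4.0]
finger_gap: 0.0297
gripper_force: 49.9
```

Emit:
send_rows --rows '[-0.4,3.5,0,0,0,-1,1,-0.8,7,0,0,0,-2,1,-1.2,10.5,0,0,0,-3,1,-1.7,13.5,0,0,0,-4,1,-2,15.5,0,0,0,-5,1,-2,16.5,0,0,0,-6,1,-2,16.5,0,0,0,-6,1,-2,16.5,0,0,0,-6,1]'

```text
time_s: 8.8
eef_pos: [0.4353, -0.1989, 0.3062]
ee_rot: [-0.0, 0.999, -0.036, -0.0]
contact_force: [1.0, 0.1, -3.9]
finger_gap: 0.0293
gripper_force: 49.9
```

```bash
python3 - <<'E'
from h import *
delta([.4125,-.1984,.2427],-4.1)
for n in("wrist","top","scene"): snap(n,n+"3.png")
a=cv2.imread("pics/wrist3.png"); b=cv2.imread("pics/top3.png")[170:330,250:410]; c=cv2.imread("pics/scene3.png")[150:330,220:400]
cv2.imwrite("pics/c3.png",np.vstack([np.hstack([cv2.resize(b,(300,300)),cv2.resize(c,(300,300))]),cv2.resize(a,(400,300))[:, :].copy().repeat(1,0) if 0 else cv2.copyMakeBorder(cv2.resize(a,(400,300)),0,0,0,200,cv2.BORDER_CONSTANT)]))
E
```

```text
t 8.8 pos [ 0.4353 -0.1989  0.3062] shift cm [-2.27  0.11  6.35] turn [-0.03  0.03  0.03]
```

View pics/c3.png

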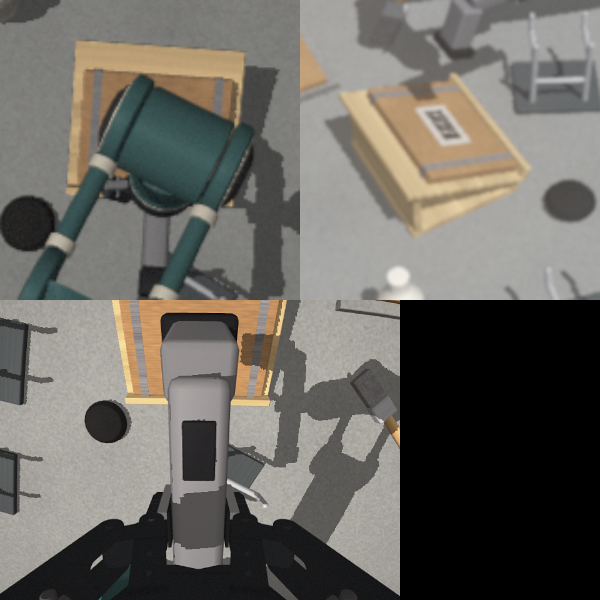

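Emit:
send_rows --rows '[-0.5,0.1,1,0,0,0,1,-1,0.1,2.5,0,0,0,1,-1.6,0.1,4,0,0,0,1,-2.2,0.1,5.4,0,0,0,1,-2.3,0.1,6.1,0,0,0,1,-2.3,0.1,6.3,0,0,0,1,-2.3,0.1,6.3,0,0,0,1,-2.3,0.1,6.3,0,0,0,1]'

```text
time_s: 9.95
eef_pos: [0.4131, -0.1988, 0.244]
ee_rot: [0.0, 0.999, -0.035, 0.001]
contact_force: [-0.5, -0.1, -2.8]
finger_gap: 0.0296
gripper_force: 49.9
```

```bash
python3 - <<'E'
from h import *
s=get_state(); q=s["ee_rot"]
snap("scene","scene4.png"); snap("top","top4.png")
delta([.4125,-.1984,.2427],-4.1)
c=cv2.imread("pics/scene4.png")[120:340,200:420]; w=cal("scene")
y=np.radians(-4.1); ex=np.array([np.cos(y),np.sin(y),0]); O=s["eef_pos"]+[0,0,.003]; W=O+.108*ex-np.array([0,0,.062]); d=.342*ex-np.array([0,0,.94])
for d in (W,W+.1*d,O+.08*ex+np.array([0,0,.032])):
    p=(proj(w,d)[0]-[200,120])*600/220; print(p.round())
cv2.imwrite("pics/c4.png",cv2.resize(c,(600,600),interpolation=cv2.INTER_CUBIC))
E
```

```text
t 10.05 pos [ 0.413  -0.1987  0.2439] shift cm [-0.05 -0.03  0.12] turn [ 0.02 -0.05  0.06]
[318. 200.]
[288. 282.]
[344. 114.]
```

View pics/c4.png

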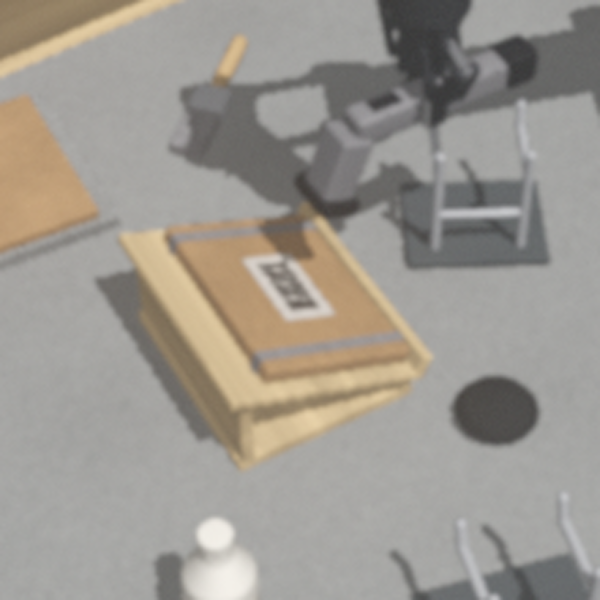

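The reader's mouth shows at (327,197), where I predicted (318,200). Its line of sight ends at (288,282), against the label's centre at (288,288). I'll check how far the reader sits off the tool along its handle.

```bash
python3 - <<'E'
from h import *
w=cal("scene"); s=get_state()
y=np.radians(-4.1); Rz=R.from_euler("z",y); O=s["eef_pos"]+[0,0,.003]
im=cv2.imread("pics/scene4.png")[130:210,310:410]; k=8
im=cv2.resize(im,None,fx=k,fy=k,interpolation=cv2.INTER_CUBIC)
def pl(pts,col,cl=True):
    p=(proj(w,O+Rz.apply(np.array(pts)/1000))-[310,130]+.5)*k; cv2.polylines(im,[p.astype(np.int32)],cl,col,1)
for x in(-85,80): pl([(x,-15,0),(x,15,0),(x,15,32),(x,-15,32)],(0,0,255))
for x in(-115,): pl([(x,-17,-2),(x,17,-2),(x,17,34),(x,-17,34)],(0,255,255))
for yy in(-15,15): pl([(-85,yy,32),(80,yy,32)],(0,255,0),False)
e=np.array([.94,0,.342])
c=np.array([108,0,-62.]); pl([c+e*20+[0,28,0],c+e*20-[0,28,0],c-e*20-[0,28,0],c-e*20+[0,28,0]],(255,0,0))
cv2.imwrite("pics/c5.png",im)
E
```

```text
(no output)
```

View pics/c5.png

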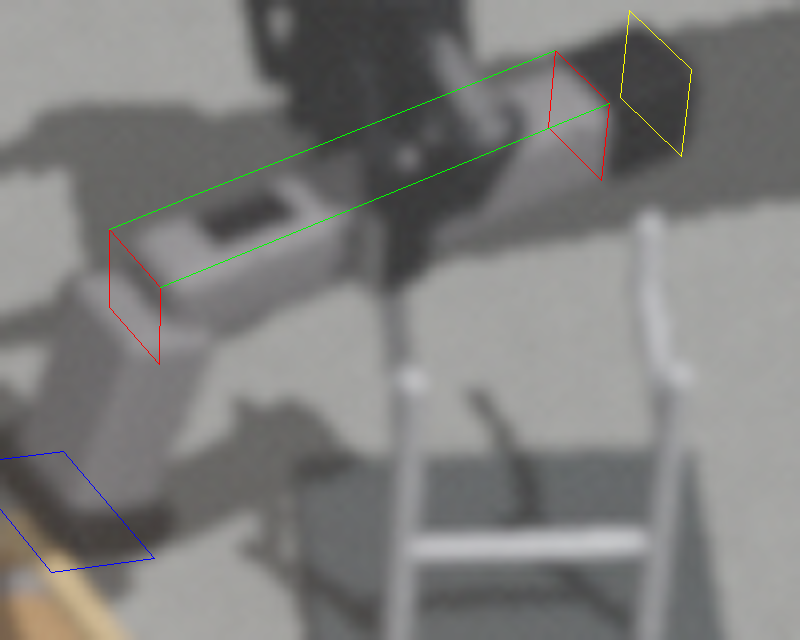

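The overlay fits at the rear seam. The front sits about 5 mm short, well inside the 22 mm tolerance. I'll trim +4 mm along the handle and hold.

Emit:
send_rows --rows '[0.1,0,0,0,0,0,1,0.2,0,0,0,0,0,1,0.3,0,0,0,0,0,1,0.4,0,0,0,0,0,1,0.4,0,0,0,0,0,1,0.4,0,0,0,0,0,1,0.4,0,0,0,0,0,1,0.4,0,0,0,0,0,1]'

```text
time_s: 11.05
eef_pos: [0.4165, -0.1988, 0.2433]
ee_rot: [-0.0, 0.999, -0.035, -0.0]
contact_force: [-0.6, -0.5, -3.5]
finger_gap: 0.0292
gripper_force: 49.9
```

Emit:
send_rows --rows '[0,0,0,0,0,0,1,0,0,0,0,0,0,1,0,0,0,0,0,0,1,0,0,0,0,0,0,1,0,0,0,0,0,0,1,0,0,0,0,0,0,1,0,0,0,0,0,0,1,0,0,0,0,0,0,1]'

```text
time_s: 12.05
eef_pos: [0.4165, -0.1988, 0.2433]
ee_rot: [-0.0, 0.999, -0.035, -0.0]
contact_force: [0.5, 0.0, -3.2]
finger_gap: 0.0294
gripper_force: 49.9
```

Emit:
send_rows --rows '[0,0,0,0,0,0,1,0,0,0,0,0,0,1,0,0,0,0,0,0,1,0,0,0,0,0,0,1,0,0,0,0,0,0,1,0,0,0,0,0,0,1,0,0,0,0,0,0,1,0,0,0,0,0,0,1]'

```text
time_s: 13.05
eef_pos: [0.4165, -0.1988, 0.2433]
ee_rot: [-0.0, 0.999, -0.035, -0.0]
contact_force: [1.0, -0.4, -2.9]
finger_gap: 0.0292
gripper_force: 49.9
```

```bash
python3 - <<'E'
from h import *
delta([.5812,.1760,.2671],-18.1); delta([.5812,.1760,.3071],-18.1)
E
```

```text
t 13.05 pos [ 0.4165 -0.1988  0.2433] shift cm [ 13.79 -38.55  -2.38] turn [-0.    0.   14.06]
t 13.05 pos [ 0.4165 -0.1988  0.2433] shift cm [ 13.79 -38.55  -6.38] turn [-0.    0.   14.06]
```

Emit:
send_rows --rows '[0,0,-1.5,0,0,0,1,0,-0.5,-4,0,0,0,1,0.5,-2,-6.4,0,0,1,1,1.6,-5,-6.4,0,0,2,1,2.8,-8.5,-6.4,0,0,3,1,4,-12,-6.4,0,0,4.5,1,5.4,-15.5,-6.4,0,0,6,1,6.8,-19,-6.4,0,0,7,1]'

```text
time_s: 14.05
eef_pos: [0.4985, -0.013, 0.3087]
ee_rot: [0.0, 0.995, -0.096, 0.001]
contact_force: [0.6, 0.2, -3.9]
finger_gap: 0.0294
gripper_force: 49.9
```

```bash
python3 - <<'E'
from h import *
delta([.5812,.1760,.3071],-18.1)
E
```

```text
t 14.05 pos [ 0.4985 -0.013   0.3087] shift cm [  4.48 -20.13   0.17] turn [-0.01 -0.1   7.02]
```

Emit:
send_rows --rows '[0.8,-3.5,0,0,0,1,1,1.6,-7,0,0,0,2,1,2.4,-10.5,0,0,0,3.5,1,3.2,-14,0,0,0,5,1,3.9,-17,0,0,0,6,1,4.3,-19,0,0,0,7,1,4.4,-19.8,0,0,0,7,1,4.4,-19.8,0,0,0,7,1]'

```text
time_s: 15.05
eef_pos: [0.5789, 0.1719, 0.3077]
ee_rot: [0.0, 0.988, -0.156, 0.0]
contact_force: [-0.5, -0.5, -2.8]
finger_gap: 0.0292
gripper_force: 49.9
```

Emit:
send_rows --rows '[0,0,0,0,0,0,1,0,0,0,0,0,0,1]'

```text
time_s: 15.3
eef_pos: [0.5787, 0.171, 0.3075]
ee_rot: [0.0, 0.988, -0.157, 0.0]
contact_force: [0.5, 0.1, -2.7]
finger_gap: 0.0293
gripper_force: 49.9
```

```bash
python3 - <<'E'
from h import *
delta([.5812,.1760,.117],-18.1)
E
```

```text
t 15.3 pos [0.5787 0.171  0.3075] shift cm [ 0.08 -0.55 19.05] turn [ 0.01 -0.01  0.01]
```

Descending in steps, correcting sideways while still high.

Emit:
send_rows --rows '[0.1,-0.5,2,0,0,0,1,0.1,-0.5,5,0,0,0,1,0.1,-0.5,8,0,0,0,1,0.1,-0.5,11,0,0,0,1,0.1,-0.5,13,0,0,0,1,0.1,-0.5,13,0,0,0,1,0.1,-0.5,13,0,0,0,1]'

```text
time_s: 16.18
eef_pos: [0.5822, 0.1765, 0.1782]
ee_rot: [-0.0, 0.988, -0.157, 0.001]
contact_force: [0.2, -0.3, -3.4]
finger_gap: 0.0296
gripper_force: 49.9
```

```bash
python3 - <<'E'
from h import *
delta([.5812,.1760,.117],-18.1)
snap("scene","s6.png"); snap("wrist","w6.png")
a=cv2.imread("pics/s6.png")[250:400,310:460]; b=cv2.imread("pics/w6.png")
cv2.imwrite("pics/c6.png",np.hstack([cv2.resize(a,(390,390),interpolation=cv2.INTER_CUBIC),cv2.resize(b[:, 115:525],(390,457))[:390]]))
E
```

```text
t 16.18 pos [0.5822 0.1765 0.1782] shift cm [-0.08  0.08  6.12] turn [-0.05 -0.08  0.06]
```

View pics/c6.png

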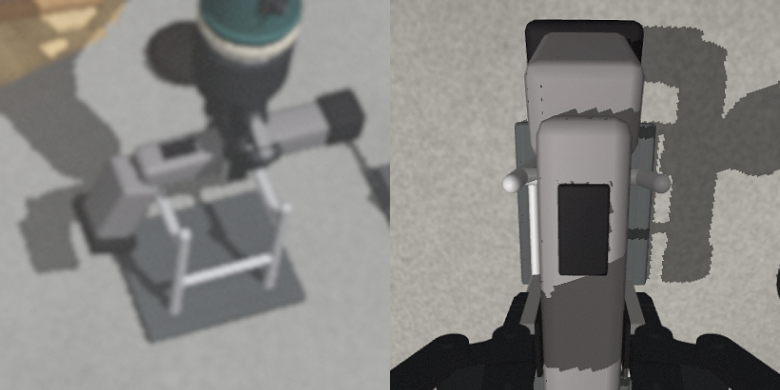

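The reader is centred between the hook ends (513 and 662, with the handle at 540–628), level and still above the seat. I'll lower it gently.

Emit:
send_rows --rows '[0,0,1.5,0,0,0,1,0,0,3,0,0,0,1,0,0,4.2,0,0,0,1,0,0,5,0,0,0,1,0,0,5.5,0,0,0,1,0,0,5.8,0,0,0,1,0,0,5.9,0,0,0,1,0,0,5.9,0,0,0,1]'

```text
time_s: 17.27
eef_pos: [0.5816, 0.1763, 0.1187]
ee_rot: [-0.0, 0.988, -0.157, 0.0]
contact_force: [-0.5, 0.0, -2.7]
finger_gap: 0.0291
gripper_force: 50.0
```

Emit:
send_rows --rows '[0,0,0.1,0,0,0,1,0,0,0.2,0,0,0,1,0,0,0.2,0,0,0,1,0,0,0.2,0,0,0,1]'

```text
time_s: 17.77
eef_pos: [0.5817, 0.1763, 0.1171]
ee_rot: [-0.0, 0.988, -0.157, 0.0]
contact_force: [-2.0, -0.5, 3.7]
finger_gap: 0.0293
gripper_force: 50.6
```

The hooks now carry the reader: the vertical force went from -2.7 to +3.7 N. Opening the fingers.

Emit:
send_rows --rows '[0,0,0,0,0,0,3.2,0,0,0,0,0,0,4,0,0,0,0,0,0,6,0,0,0,0,0,0,8.5,0,0,0,0,0,0,8.5,0,0,0,0,0,0,8.5,0,0,0,0,0,0,8.5]'

```text
time_s: 18.65
eef_pos: [0.5814, 0.1763, 0.1163]
ee_rot: [0.0, 0.988, -0.157, 0.0]
contact_force: [0.2, -0.0, -0.6]
finger_gap: 0.0848
gripper_force: 0.0
```

Emit:
send_rows --rows '[0,0,-1,0,0,0,8.5,0,0,-3,0,0,0,8.5,0,0,-6,0,0,0,8.5,0,0,-10,0,0,0,8.5,0,0,-14,0,0,0,8.5,0,0,-17,0,0,0,8.5,0,0,-17,0,0,0,8.5,0,0,-17,0,0,0,8.5]'

```text
time_s: 19.65
eef_pos: [0.5811, 0.1762, 0.2865]
ee_rot: [-0.0, 0.988, -0.157, 0.0]
contact_force: [0.0, 0.1, 0.3]
finger_gap: 0.085
gripper_force: 0.0
```

```bash
python3 - <<'E'
from h import *
snap("scene","s7.png"); snap("wrist","w7.png")
a=cv2.imread("pics/s7.png")[250:400,310:460]; b=cv2.imread("pics/w7.png")
cv2.imwrite("pics/c7.png",np.hstack([cv2.resize(a,(390,390),interpolation=cv2.INTER_CUBIC),b[:390, 115:525]]))
E
```

```text
(no output)
```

View pics/c7.png

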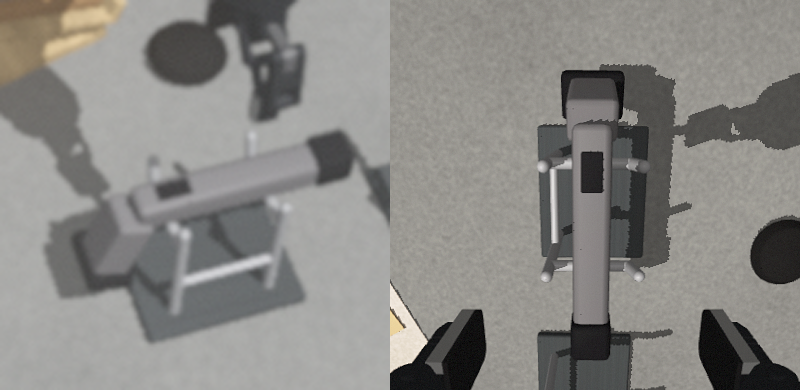

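The reader hangs level on both hooks, as it did at the start: handle at x≈590 between hook ends at 545 and 640. The gripper is clear.

```bash
python3 -c "
from plant import *
print(job_done())"
```

```text
the job is handed in; nothing more can be done
None
```

I lifted the reader off its hooks, held it about 10 cm from the label for over two seconds, and lowered it back level onto both hooks before letting go. The job was handed in at about 20 s of the 54 s allowed; the hand-in returned no verdict.

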